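Free and lever open the deodorizer dock

ROBOT

A 6-joint arm with a two-finger parallel gripper is mounted at the origin on the work surface. World frame = base frame: x ahead of the robot, y to its left, z up, the work surface at z = 0. Lengths are in m, angles in rad, forces in N, time in s.
With the tool pointing down it reaches from about 0.35 to 0.875 m from the base axis. Payload 15.5 kg.
Tool frame: the origin (TCP) lies at the very end of the fingers, on their centre line; the grasp point (between the pads) lies 19 mm behind it; z points along the fingers, y is the line along which they close (so a half turn about z gives the same grasp; the last joint's range is limited). The gripper opens to 85 mm and grips with 20 to 120 N. Pads are 22 mm wide; open, the fingers measure 114 mm over their backs; the gripper's body (76 mm by 85 mm) begins 54 mm behind the grasp point. The pads swing forward as they close: fully open they stand 13 mm farther back than shut.
Start: joints at [-1.379, 0.494, 1.345, -0, 1.302, -0.096], TCP at [0.177, -0.599, 0.231] pointing down, gripper open.
Joint ranges: [-2.91, 2.91], [-0.82, 2.16], [0.22, 2.67], [-1.22, 4.37], [0.12, 2.79], [-3.08, 3.08]. Speed limits (rad/s): [1.89, 1.89, 2.57, 3.01, 3.01, 3.01].

INTERFACE

Orientations are given as a rotation vector (axis times angle).
In Python, from bench import r gives the robot as it stands.
- The arm moves only by the tool play_rows, never from a script. Its argument "targets" is a list of rows, each a list of 3 entries, a list of its own where there are three numbers: the shift along the world's x, y, z as a fraction of full scale, then the turn about the world's z as a fraction of full scale, then the opening, from -1 (shut) to 1 (fully open). A call has 1 to 20 rows; each row shifts and turns the commanded pose from where the row before left it; what a row does not reach is not made up. Full scale, the value 1, is 0.04 m for a shift and 0.08 rad for a turn. A row lasts 1/12 s, in which the tool goes at most 41.7 mm and 7.16 degrees, less where a joint would pass 70% of its speed; a pose out of reach is approached as far as the arm can. A call with a number of a shift or a turn outside -1 to 1 is refused whole. A call with a gripper value outside its range is refused whole. The fingers move at their own pace and stop on an object; "grip_force" is the grip in N (left out, the last holds). Time passes only in rows, so rows that do not move let the fingers close. It gives the time, the measured TCP pose, the force, the opening and the grip force at its end, in the units of the state.
- r.observe(): the state, without advancing time (a new reading comes with each control period).
- r.snapshot(name): name is "scene" or "top" or "wrist"; returns a dict with "frame" (420x560x3 uint8, red, green, blue), "fx", "fy", "cx", "cy" (pixels), "k1" (the pictures are not rectified: a ray, as slopes to the right and down, at radius r is drawn at 1 + k1 r^2 times it, then the intrinsics apply), "xyz" and "attitude" of the camera in the world. Camera axes: x right, y up, looking along -z (the intrinsics and any distortion apply to the point x, -y, -z); pixel columns grow to the right and rows downward; lengths in m; the calibration is good to about 2 mm. A picture is of the moment at which its call begins. There is no depth.
- r.finish_job(): hands the job in; it is judged then, once.
The state is a dict: "t": time; "joint_positions": joint angles; "qvel": joint speeds; "effort": joint torques, N m; "tool_pos": TCP position; "orientation": TCP orientation; "contact_force": force on the tool from outside, world axes, zero at the start; "ft_torque": the same for the moment, N m; "finger_gap": opening from 0.0 (shut) to 1.0 (fully open); "finger_force": force on a finger pad.
Only numpy, scipy, OpenCV 4.12 (cv2) and the standard library are available. Lean on these libraries where they do the work, as an engineer would, in place of code of your own. Each camera call takes 0.05 s, during which the arm holds its last target. There are 200 camera calls.

TASK

Slide the transport lock grip on the grey deodorizer dock all the way to its end stop on the robot's side, so that its tongue stands in the notch and the cover is free. Then lever the cover up with the blade of the flat steel bottle opener, not with the fingers, until it stands open by at least 35 degrees, and lay the opener flat on the bench again. The cover stays where it is left; leave the other things on the bench where they are.

Things in the scene. Friction and masses are not known exactly. Their poses are not given: they have to be found in the camera images.
- dock: Grey plastic deodorizer dock fixed to the bench, x -105 to 85 mm, y -92 to 92. Origin on the bench surface; x points away from the robot, y left, z up (at yaw 0). Front part (x -105 to -55): flat ledge, top at z = 40. Behind it an open cavity under the cover. Left part (y 47 to 92): deck, top at z = 52, that carries the lock. Screwed down.
- cover (a joint): Flat grey cover, dock x -70 to 70, y -90 to 44 mm, 8 thick, underside at z = 52 when shut; hinged at its far edge (x = 70, z = 52). Value: opening in rad, 0 shut to 1.5; near edge (lip) rises. Stiff hinge: it stays at any angle; 2 N at the lip lifts it once the lock is home. The lip is 12 mm above the ledge, which reaches 35 mm nearer the robot: the blade goes in there, level.
- cover_lip (a point): Middle of the lower edge of the cover's near side (the lip); moves with the cover. Closed: dock x = -70, y = -22, z = 52 mm.
- lock (a joint): Transport lock: black upright grip on the deck, sliding along the dock's x axis. Value in m: 0 at the far end, growing towards the robot, 0.070 at the end stop. About 3 N to move. Its steel tongue lies 1.5 mm over the cover's left edge and holds it shut; only at the end stop does it stand in the cover's notch.
- lock_top (a point): Middle of the top face of the lock grip, at z = 107 mm. The grip is 44 mm long (dock x), 16 mm thick (dock y), with free upright sides down to z = 70 mm. At lock value 0 it is at dock x = 41, y = 70 mm; at the end stop at x = -29 mm.
- opener: Flat bottle opener, 190 mm long, lying along its x axis. Origin: on its underside where handle meets blade; x points to the blade, z up. Handle: black, x -100 to 0, 24 mm wide, 14 mm thick. Blade: bare steel, x 0 to 90, 32 mm wide, 4 mm thick, at 5 to 9 mm above the underside. 0.13 kg, balanced about 11 mm behind the origin.
- opener_grip (a point): Point in the middle of the handle's thickness, 25 mm behind the blade's root: good to hold.
- opener_tip (a point): Middle of the blade's end edge, 115 mm ahead of opener_grip.
- shoehorn: White plastic shoehorn, 190 mm long, bystander. Origin: middle of its underside; x to the wide end.
- bowl: White ceramic key bowl, 130 mm across, 50 mm high, bystander. Origin: centre of its underside.
- pod: Grey round deodorizer pod, 90 mm across, 53 mm high, bystander. Origin: centre of its underside.
- pads: Stack of four black rubber heel pads, about 76 by 62 mm, 32 mm high, bystander. Origin: centre of its underside.
- tin: Shoe polish tin, 76 mm across, 26 mm high, bystander. Origin: centre of its underside.
- brush: Shoe brush with a wooden back, 160 by 50 mm, 44 mm high, bystander. Origin: centre of its underside; x along it.
- spray: Upright aluminium spray can, 52 mm across, 170 mm high, bystander. Origin: centre of its underside.
There are look-alikes about, which are no part of the job. What is shaped like the opener but turquoise is not meant.

How it is judged:
By the outcome, as a careful person would: the job done as asked, in the order asked, and still so for the second after the job is handed in, with the robot touching nothing.
It also fails if it takes over 59 s, if anything falls off the work surface, if the arm or the gripper's body presses on something with over 40 N, if the wrist force passes 120 N, or if a joint passes its speed limit or range.

## Working session

There is one attempt and no reset: what is moved stays moved. The work goes in short steps, Python scripts to look and compute and a tool call to move; the robot and the scene stay as the last step left them, time stands still between calls to the robot, and variables do not carry over. Pictures are saved under pics/ and viewed, at most 10 in all, crops included, and the job is handed in when it is done.

Besides the shell and the picture viewer there is one more tool, called after "Call:" as name([rows], argument=value, ...), one row to a line, values as JSON. play_rows: Moves the arm, as the interface text tells. Its arguments: {"type":"object","properties":{"targets":{"type":"array","items":{"type":"array"}},"grip_force":{"type":"number"}},"required":["targets"]}

```bash
mkdir -p pics; ls; python3 - <<'E'
from bench import r
import cv2, numpy as np
s=r.observe(); print({k:np.round(v,3).tolist() for k,v in s.items()})
for n in ["scene","top"]:
    d=r.snapshot(n); cv2.imwrite(f"pics/{n}0.png",d["frame"][:,:,::-1]); np.save(f"pics/{n}0.npy",d,allow_pickle=True)
    print(n,{k:np.round(v,4).tolist() for k,v in d.items() if k!="frame"})
E
```

```text
pics
{'t': 0.0, 'joint_positions': [-1.379, 0.494, 1.346, 0.0, 1.303, -0.096], 'qvel': [-0.001, 0.0, -0.0, -0.001, 0.0, 0.001], 'effort': [0.0, -88.215, -38.386, -0.0, 0.01, 0.0], 'tool_pos': [0.177, -0.599, 0.231], 'orientation': [-3.108, -0.45, 0.0], 'contact_force': [0.271, -0.119, 0.561], 'ft_torque': [0.002, -0.051, 0.002], 'finger_force': 0.0, 'finger_gap': 0.999}
scene {'fx': 501.9375, 'fy': 501.9375, 'cx': 277.806, 'cy': 204.9902, 'k1': -0.0493, 'xyz': [1.0429, -0.6426, 1.4451], 'attitude': [0.512, 0.1671, 0.6706]}
top {'fx': 379.2045, 'fy': 379.2045, 'cx': 281.1673, 'cy': 204.846, 'k1': -0.0445, 'xyz': [0.4976, -0.0044, 1.1144], 'attitude': [0.0423, -0.0574, -1.5414]}
```

View pics/scene0.png

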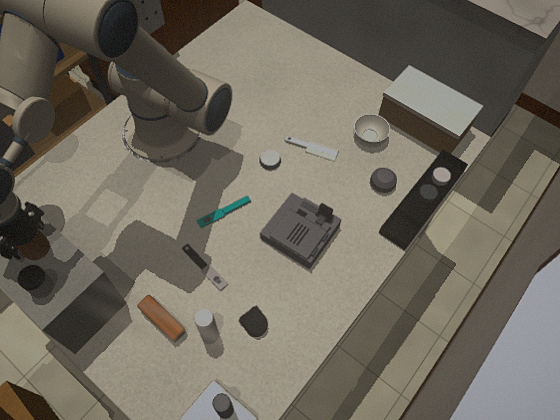

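View pics/top0.png

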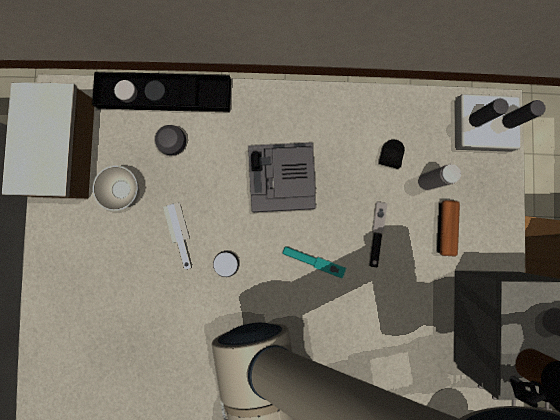

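The scene view shows the dock at about (300,228), the black opener from (185,246) to (225,288), and the turquoise decoy at (225,212). In the top view the dock is at (283,177), the opener handle at (375,250) with its blade at (379,215), and the lock grip at (256,160). Next I'll zoom in on the parts that matter in one mosaic.

```bash
cat > h.py <<'E'
import numpy as np, cv2
from scipy.spatial.transform import Rotation as R
def load(f): return np.load(f,allow_pickle=True).item()
def ray(d,uv):
    K=np.array([[d["fx"],0,d["cx"]],[0,d["fy"],d["cy"]],[0,0,1.]])
    p=cv2.undistortPoints(np.array([[uv]],float),K,np.array([d["k1"],0,0,0,0.]))[0,0]
    return np.array(d["xyz"]),R.from_rotvec(d["attitude"]).apply([p[0],-p[1],-1])
def plane(d,uv,z):
    o,v=ray(d,uv); return o+v*(z-o[2])/v[2]
def tri(d1,u1,d2,u2):
    o1,v1=ray(d1,u1);o2,v2=ray(d2,u2)
    s=np.linalg.lstsq(np.c_[v1,-v2],o2-o1,rcond=None)[0]
    a,b=o1+s[0]*v1,o2+s[1]*v2
    return (a+b)/2,np.linalg.norm(a-b)
def proj(d,P):
    q=R.from_rotvec(d["attitude"]).inv().apply(np.array(P)-d["xyz"]); x,y=q[0]/-q[2],-q[1]/-q[2]
    k=1+d["k1"]*(x*x+y*y); return np.array([d["cx"]+d["fx"]*x*k,d["cy"]+d["fy"]*y*k])
E
python3 - <<'E'
from h import *
t=load("pics/top0.npy")["frame"];s=load("pics/scene0.npy")["frame"]
c=lambda f,x,y,w,h: cv2.resize(f[y:y+h,x:x+w],(400,300),interpolation=cv2.INTER_CUBIC)
m=np.vstack([np.hstack([c(t,233,138,100,75),c(s,255,188,100,75)]),np.hstack([c(t,328,198,100,75),c(s,160,230,100,75)])])
m=np.clip(m.astype(float)*1.6,0,255).astype(np.uint8)
cv2.imwrite("pics/mos.png",m[:,:,::-1])
E
```

```text
(no output)
```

View pics/mos.png

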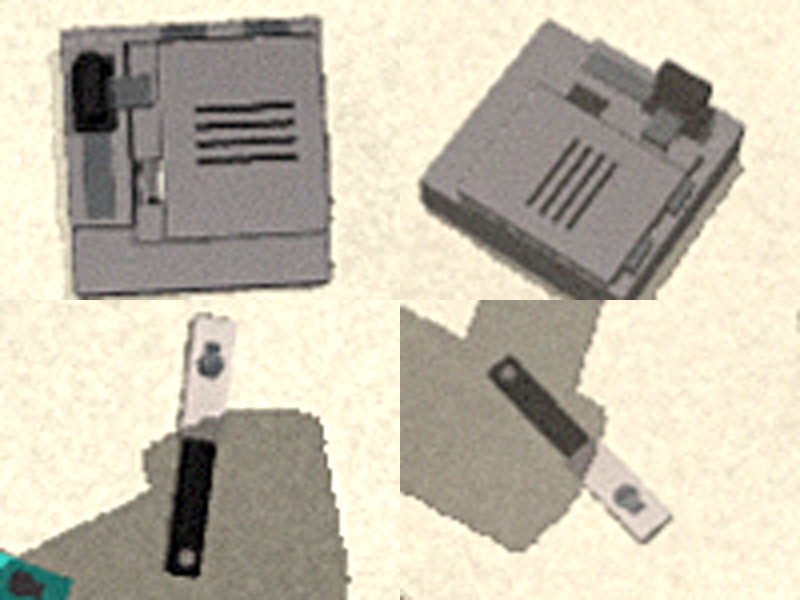

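In the top view (mosaic left), the lock grip is at (93,90), the cover lip runs from (137,240) to (330,230), and the near dock corners are (75,293) and (328,283). The opener handle ends are (182,574) and (197,438), with the blade tip at (212,318). The scene view (right) shows the lock grip at (685,85), the handle ends at (503,365) and (578,448), and the tip at (656,530).

```bash
python3 - <<'E'
from h import *
t=load("pics/top0.npy");s=load("pics/scene0.npy")
q=lambda x,y,ox,oy:((x%400+.5)/4-.5+ox,(y%300+.5)/4-.5+oy)
T=lambda x,y:q(x,y,233,138)
S=lambda x,y:q(x,y,255,188)
for n,p,z in [("nearL",(75,293),.04),("nearR",(328,284),.04),("farR",(319,20),.052),("farL",(62,29),.052),("lipL",(137,241),.06),("lipR",(330,231),.06),("deckNearL",(74,225),.052)]:
    print(n,plane(t,T(*p),z).round(4))
for n,a,b in [("farR",(319,20),(633,298)),("farL",(62,29),(744,128)),("nearL",(75,293),(549,20)),("nearR",(328,284),(423,188))]:
    print("tri",n,*tri(t,T(*a),s,S(*b)))
OT=lambda x,y:q(x,y,328,198)
OS=lambda x,y:q(x,y,160,230)
for n,a,b in [("hend",(183,575),(498,369)),("root",(198,438),(578,448)),("tip",(213,317),(656,530))]:
    print(n,*tri(t,OT(*a),s,OS(*b)),plane(t,OT(*a),.01),plane(s,OS(*b),.01))
# hsv contours handle / blade in the top view
f=cv2.cvtColor(t["frame"],cv2.COLOR_RGB2HSV)
m=((f[...,2]<45)).astype(np.uint8)
for c in cv2.findContours(m,cv2.RETR_EXTERNAL,cv2.CHAIN_APPROX_NONE)[0]:
    (x,y),wh,a=cv2.minAreaRect(c)
    if (230<x<270 and 140<y<180 or 360<x<390 and 220<y<270) and cv2.contourArea(c)>30: print((x,y),wh,a,plane(t,(x,y),.014),plane(t,(x,y),.107))
E
```

```text
nearL [0.5468 0.0702 0.04  ]
nearR [ 0.5584 -0.1091  0.04  ]
farR [ 0.7454 -0.0973  0.052 ]
farL [0.7333 0.0849 0.052 ]
lipL [0.5834 0.0268 0.06  ]
lipR [ 0.5943 -0.1077  0.06  ]
deckNearL [0.594  0.0716 0.052 ]
tri farR [ 0.74918139 -0.09305247  0.05553994] 0.012111717716173363
tri farL [0.73283139 0.08465962 0.05353622] 0.0003211963053078889
tri nearL [0.54705412 0.07037794 0.04177441] 0.001003721805975903
tri nearR [ 0.56065756 -0.10902739  0.02716373] 0.004118123103208636
hend [ 0.39724635 -0.28729066  0.00747641] 0.0013994266862425134 [ 0.39690575 -0.28707912  0.01      ] [ 0.39900367 -0.28755723  0.01      ]
root [ 0.49577468 -0.29654079  0.01262955] 0.002056580506039177 [ 0.4965829  -0.29658188  0.01      ] [ 0.49389604 -0.29647884  0.01      ]
tip [ 0.5852671  -0.30724552  0.00853374] 0.0009615287319170996 [ 0.58552218 -0.30653504  0.01      ] [ 0.58534251 -0.30787114  0.01      ]
(375.0099792480469, 249.42999267578125) (8.9095458984375, 34.50680923461914) 8.130102157592773 [ 0.44627465 -0.29005714  0.014     ] [ 0.45061384 -0.26591597  0.107     ]
(256.0, 160.5) (19.0, 10.0) 90.0 [0.69600108 0.06341447 0.014     ] [0.67923447 0.05768176 0.107     ]
```

Call:
play_rows([
  [[0.6,0.78,0],-0.14,1],
  [[0.6,0.78,0],-0.14,1],
  [[0.6,0.78,0],-0.14,1],
  [[0.6,0.78,0],-0.14,1],
  [[0.6,0.78,0],-0.14,1],
  [[0.6,0.78,0],-0.14,1],
  [[0.6,0.78,0],-0.14,1],
  [[0.6,0.78,0],-0.14,1],
  [[0.6,0.78,0],-0.14,1],
  [[0.6,0.78,0],-0.14,1],
  [[0.6,0.78,0],-0.14,1],
  [[0.6,0.78,0],-0.14,1],
  [[0.6,0.78,0],-0.14,1],
  [[0.6,0.78,0],-0.14,1],
  [[0.6,0.78,0],-0.14,1],
  [[0.6,0.78,0],-0.14,1],
  [[0.6,0.78,0],-0.14,1],
  [[0.6,0.78,0],-0.14,1],
  [[0.6,0.78,0],-0.14,1],
  [[0,0,0],0,1],
], grip_force=30)

```text
t: 1.77
tool_pos: [0.6364, -0.0012, 0.2307]
orientation: [-3.138, -0.122, -0.002]
contact_force: [-0.7, -0.1, 0.4]
finger_gap: 1.0
finger_force: 0.0
```

```bash
python3 - <<'E'
from bench import r
from h import *
d=r.snapshot("wrist"); np.save("pics/w1.npy",d,allow_pickle=True)
cv2.imwrite("pics/w1.png",np.clip(d["frame"]*1.4,0,255).astype(np.uint8)[:,:,::-1])
print({k:np.round(v,4).tolist() for k,v in d.items() if k!="frame"})
yaw=.07;o=np.array([.656,-.012])
for x,y,z in [(41,70,107),(-70,-22,52),(-105,92,40),(-105,-92,40),(-55,92,52)]:
    c,s=np.cos(yaw),np.sin(yaw); print((x,y,z),proj(d,[o[0]+(c*x-s*y)/1e3,o[1]+(s*x+c*y)/1e3,z/1e3]).round(0))
E
```

```text
{'fx': 323.4366, 'fy': 323.4366, 'cx': 279.9792, 'cy': 215.0003, 'k1': -0.0412, 'xyz': [0.7077, 0.0037, 0.3746], 'attitude': [-0.2324, 0.2154, -1.4813]}
(41, 70, 107) [208. 134.]
(-70, -22, 52) [311. 240.]
(-105, 92, 40) [208. 264.]
(-105, -92, 40) [371. 265.]
(-55, 92, 52) [203. 225.]
```

View pics/w1.png

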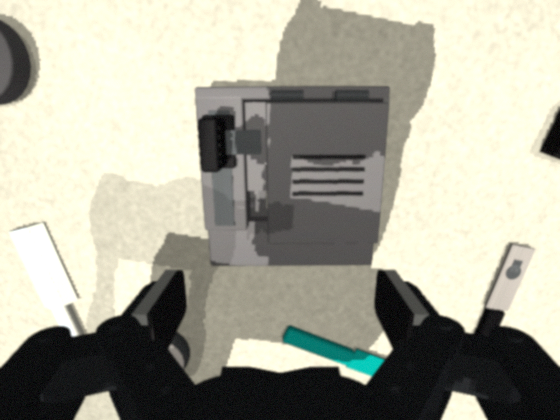

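The wrist view puts the near dock corners at (212,265) and (372,265), about 3 px from where I predicted them, with the lock grip's top face near (210,143). I'll refine the grip position with a mask.

```bash
python3 - <<'E'
from h import *
d=load("pics/w1.npy"); g=cv2.cvtColor(d["frame"],cv2.COLOR_RGB2GRAY)
print(g[143,190:245:2]); print(g[108:180:2,210])
m=(g<38).astype(np.uint8); m[:, :190]=0; m[:,240:]=0; m[:100]=0; m[200:]=0
for c in cv2.findContours(m,cv2.RETR_EXTERNAL,cv2.CHAIN_APPROX_NONE)[0]:
    if cv2.contourArea(c)>100: print(cv2.boundingRect(c),cv2.minAreaRect(c))
for u in [(200,117),(200,170),(220,117),(220,170),(209,143)]: print(u,plane(d,u,.107).round(4))
print(plane(d,(212,265),.04),plane(d,(372,265),.04))
E
```

```text
[190 184 183 183 125  34  28  30  34  33  37  37  32  19  13   9   3   7
  36  48  49  66  71  52  49  48  51  51]
[112  93  84  67  30  20  26  34  36  36  34  39  34  35  37  34  34  35
  35  37  37  35  31  34  31  35  36  35  35  32  32  31  76 108 108 108]
(199, 114, 37, 57) ((216.85972595214844, 142.0543212890625), (55.84149169921875, 34.6274299621582), 87.27368927001953)
(200, 117) [0.7047 0.0674 0.107 ]
(200, 170) [0.6623 0.0669 0.107 ]
(220, 117) [0.7059 0.0515 0.107 ]
(220, 170) [0.6635 0.0503 0.107 ]
(209, 143) [0.6849 0.0599 0.107 ]
[0.54373563 0.06829813 0.04      ] [ 0.55785821 -0.1127842   0.04      ]
```

Call:
play_rows([
  [[0.61,0.76,0],0,1],
  [[0.61,0.76,0],0,1],
  [[0,0,-0.9],0,1],
  [[0,0,-0.9],0,1],
  [[0,0,-0.9],0,1],
  [[0,0,-0.9],0,1],
  [[0,0,0],0,1],
])

```text
t: 2.4
tool_pos: [0.6776, 0.0534, 0.0804]
orientation: [-3.139, -0.117, 0.017]
contact_force: [-1.5, -0.1, -1.3]
finger_gap: 0.998
finger_force: 0.0
```

Call:
play_rows([
  [[0,0,0],0,-1],
  [[0,0,0],0,-1],
  [[0,0,0],0,-1],
  [[0,0,0],0,-1],
  [[0,0,0],0,-1],
  [[0,0,0],0,-1],
  [[0,0,0],0,-1],
  [[0,0,0],0,-1],
])

```text
t: 3.07
tool_pos: [0.6829, 0.0596, 0.09]
orientation: [-3.133, -0.119, -0.005]
contact_force: [-5.3, 38.7, 18.7]
finger_gap: 0.185
finger_force: 29.9
```

Call:
play_rows([
  [[0,0.05,0.03],0,-1],
  [[0,0,0],0,-1],
])

```text
t: 3.23
tool_pos: [0.6826, 0.06, 0.0901]
orientation: [-3.135, -0.119, -0.003]
contact_force: [-2.9, 28.5, 6.5]
finger_gap: 0.179
finger_force: 31.8
```

Call:
play_rows([
  [[0,0.08,0.01],0,-1],
  [[0,0,0],0,-1],
  [[-0.2,0.0,0],0,-1],
  [[-0.2,-0.015,0],0,-1],
  [[0,0,0],0,-1],
])

```text
t: 3.65
tool_pos: [0.6658, 0.0598, 0.0902]
orientation: [-3.138, -0.118, -0.002]
contact_force: [-2.7, 8.0, 4.0]
finger_gap: 0.177
finger_force: 30.8
```

Call:
play_rows([
  [[-0.2,-0.015,0],0,-1],
  [[-0.2,-0.015,0],0,-1],
  [[-0.2,-0.015,0],0,-1],
  [[-0.2,-0.015,0],0,-1],
  [[-0.2,-0.015,0],0,-1],
  [[0,0,0],0,-1],
  [[0,0,0],0,-1],
])

```text
t: 4.23
tool_pos: [0.6261, 0.0565, 0.0902]
orientation: [-3.139, -0.118, -0.002]
contact_force: [-3.0, 7.1, 6.8]
finger_gap: 0.18
finger_force: 31.2
```

Call:
play_rows([
  [[-0.1,-0.01,0],0,-1],
  [[-0.1,-0.01,0],0,-1],
  [[0,0,0],0,-1],
  [[0,0,0],0,-1],
])

```text
t: 4.57
tool_pos: [0.6193, 0.0558, 0.0902]
orientation: [-3.138, -0.118, -0.005]
contact_force: [2.5, 8.6, 3.0]
finger_gap: 0.175
finger_force: 30.7
```

Call:
play_rows([
  [[-0.1,-0.01,0],0,-1],
  [[-0.1,-0.01,0],0,-1],
  [[0,0,0],0,-1],
  [[0,0,0],0,-1],
])

```text
t: 4.9
tool_pos: [0.6156, 0.0553, 0.0908]
orientation: [-3.138, -0.117, -0.018]
contact_force: [25.4, 14.2, -11.9]
finger_gap: 0.18
finger_force: 30.7
```

Call:
play_rows([
  [[0,0,0],0,1],
  [[0,0,0],0,1],
  [[0,0,0],0,1],
  [[0,0,0],0,1],
  [[0,0,0.9],0,1],
  [[0,0,0.9],0,1],
  [[0,0,0.9],0,1],
  [[0,-0.7,0.9],0,1],
  [[0,-0.7,0],0,1],
  [[0,0,0],0,1],
])

```text
t: 5.73
tool_pos: [0.6112, -0.0032, 0.2324]
orientation: [3.137, 0.115, 0.007]
contact_force: [-0.9, -0.6, -0.1]
finger_gap: 1.0
finger_force: 0.0
```

```bash
python3 - <<'E'
from bench import r
from h import *
d=r.snapshot("wrist"); np.save("pics/w2.npy",d,allow_pickle=True)
t=r.snapshot("top"); s=r.snapshot("scene"); np.save("pics/top2.npy",t,allow_pickle=True)
f=d["frame"][60:300,160:400]
m=np.hstack([cv2.resize(f,(560,560)),cv2.resize(s["frame"][185:275,255:345],(240,560)[:1]*2).repeat(1,0) if 0 else cv2.copyMakeBorder(cv2.resize(s["frame"][185:275,255:345],(240,240)),0,320,0,0,cv2.BORDER_CONSTANT)])
cv2.imwrite("pics/w2.png",np.clip(m*1.4,0,255).astype(np.uint8)[:,:,::-1])
print(r.observe()["tool_pos"])
E
```

```text
[6.09833172e-01 5.88261002e-04 2.29689157e-01]
```

View pics/w2.png

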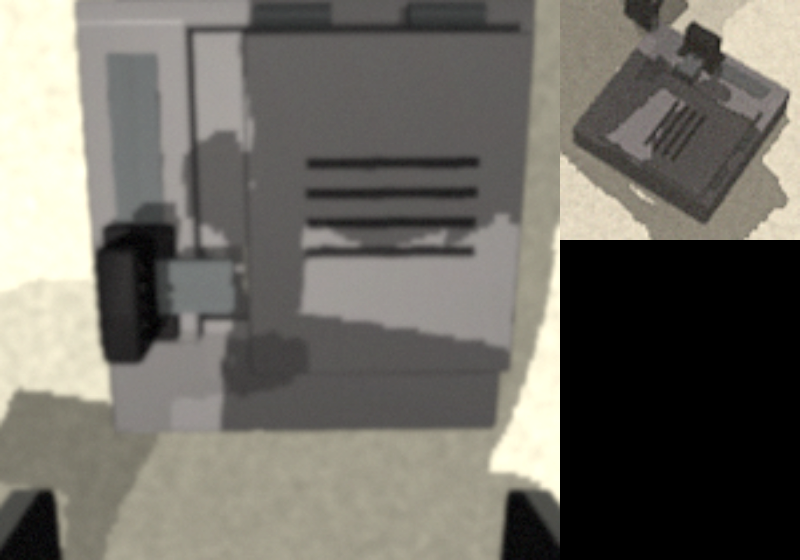

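The wrist view now shows the lock grip at the near end of its slot, with its top face near mosaic (119,303). The tongue at (200,285) lies in the cover's notch. As a check, I'll compute its dock coordinate.

```bash
python3 - <<'E'
from h import *
d=load("pics/w2.npy")
q=lambda x,y:((x+.5)*240/560-.5+160,(y+.5)*240/560-.5+60)
P=lambda x,y,z:plane(d,q(x,y),z)
nl,nr=P(115,431,.04),P(496,428,.04); print(nl.round(4),nr.round(4))
ys=(nl-nr)[:2]; yaw=np.arctan2(-ys[0],ys[1]); print("yaw",yaw,np.linalg.norm(ys))
yaw=.074; ex=np.array([np.cos(yaw),np.sin(yaw)]);ey=np.array([-ex[1],ex[0]])
o=(nl+nr)[:2]/2+.105*ex; print("origin",o)
for n,x,y,z in [("top",119,303,.107),("topNear",122,362,.107),("topFar",122,245,.107),("lipL",250,374,.06),("lipR",508,370,.06),("tongueN",215,312,.06),("tongueF",215,260,.06),("notchN",220,319,.06)]:
    p=P(x,y,z)[:2]; print(n,p.round(4),"dock",((p-o)@ex*1e3).round(1),((p-o)@ey*1e3).round(1))
t=load("pics/top2.npy")
E
```

```text
[0.5437 0.07   0.04  ] [ 0.5583 -0.1118  0.04  ]
yaw 0.08026600887927353 0.1823735705318347
origin [ 0.6557511  -0.01314874]
top [0.6214 0.0555] dock -29.2 71.0
topNear [0.599  0.0541] dock -51.6 71.3
topFar [0.6426 0.0548] dock -8.1 68.7
lipL [0.5831 0.007 ] dock -70.9 25.5
lipR [ 0.5932 -0.1061] dock -69.3 -88.1
tongueN [0.6098 0.0237] dock -43.1 40.2
tongueF [0.6322 0.0248] dock -20.7 39.6
notchN [0.6069 0.0214] dock -46.2 38.1
```

Call:
play_rows([
  [[-0.55,-0.82,0],-0.25,1],
  [[-0.55,-0.82,0],-0.25,1],
  [[-0.55,-0.82,0],-0.25,1],
  [[-0.55,-0.82,0],-0.25,1],
  [[-0.55,-0.82,0],-0.25,1],
  [[-0.55,-0.82,0],-0.25,1],
  [[-0.55,-0.82,0],-0.25,1],
  [[-0.55,-0.82,0],-0.25,1],
  [[-0.55,-0.82,0],-0.25,1],
  [[0,0,0],0,1],
  [[0,0,0],0,1],
])

```text
t: 6.8
tool_pos: [0.4113, -0.2952, 0.2293]
orientation: [-3.136, 0.169, 0.001]
contact_force: [0.4, 0.4, 0.0]
finger_gap: 0.999
finger_force: 0.0
```

```bash
python3 - <<'E'
from bench import r
from h import *
d=r.snapshot("wrist"); np.save("pics/w3.npy",d,allow_pickle=True)
cv2.imwrite("pics/w3.png",np.clip(d["frame"]*1.4,0,255).astype(np.uint8)[:,:,::-1])
s=r.observe();print(s["tool_pos"],s["orientation"])
for P in [(.397,-.287,.01),(.496,-.296,.01),(.585,-.3065,.01)]: print(proj(d,P).round(0))
E
```

```text
[ 0.4120189  -0.29415677  0.22935787] [-3.13625530e+00  1.66252142e-01  9.79779066e-04]
[273. 197.]
[271. 107.]
[272.  14.]
```

View pics/w3.png

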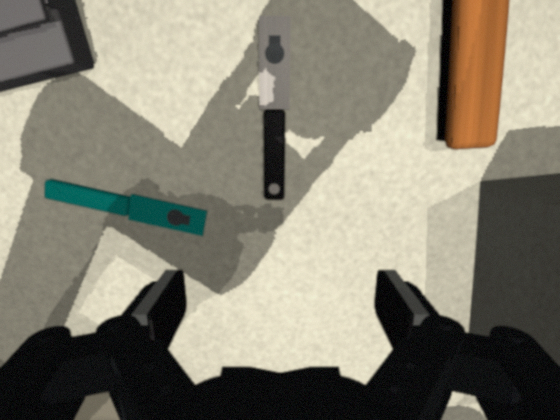

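The opener handle runs vertically in the wrist view, with corners from (264,110) to (285,199), and the blade continues up to (272,17). It's already aligned with the gripper. Next I'll get the grasp offset.

```bash
python3 - <<'E'
from h import *
d=load("pics/w3.npy"); t=load("pics/top0.npy")
g=cv2.cvtColor(d["frame"],cv2.COLOR_RGB2GRAY)
m=(g<40).astype(np.uint8); m[:90]=0;m[215:]=0;m[:,:245]=0;m[:,310:]=0
c=max(cv2.findContours(m,cv2.RETR_EXTERNAL,cv2.CHAIN_APPROX_NONE)[0],key=cv2.contourArea)
rc=cv2.minAreaRect(c);print(rc)
bp=cv2.boxPoints(rc);bp=bp[np.argsort(bp[:,1])];far=bp[:2].mean(0);near=bp[2:].mean(0)
F,N=plane(d,far,.012),plane(d,near,.012);print(F,N,np.linalg.norm(F-N),"yaw",np.arctan2(F[1]-N[1],F[0]-N[0]))
print("grip",F+(N-F)*.25)
print("tri",tri(d,rc[0],t,(375.01,249.43)))
print("tip",plane(d,(274,15),.009),tri(d,far,t,((198+.5)/4-.5+328,(138+.5)/4-.5+198)))
E
```

```text
((274.0, 154.0), (88.0, 20.0), 90.0)
[ 0.49225551 -0.29847444  0.012     ] [ 0.39636548 -0.28763518  0.012     ] 0.09650070803855568 yaw -0.112560656206207
grip [ 0.468283   -0.29576463  0.012     ]
tri (array([ 0.44544316, -0.2929361 ,  0.00317882]), np.float64(0.0006648230655004742))
tip [ 0.5837901  -0.30872495  0.009     ] (array([ 0.4945511 , -0.29852656,  0.00184342]), np.float64(0.00406935316555096))
```

Call:
play_rows([
  [[0.72,-0.015,-0.8],0,1],
  [[0.72,-0.015,-0.8],0,1],
  [[0,0,-0.9],0,1],
  [[0,0,-0.9],0,1],
  [[0,0,-0.9],0,1],
  [[0,0,-0.7],0,1],
  [[0,0,-0.3],0,1],
  [[0,0,-0.1],0,1],
  [[0,0,0],0,1],
  [[0,0,0],0,1],
], grip_force=30)

```text
t: 7.68
tool_pos: [0.4688, -0.295, 0.0164]
orientation: [3.137, -0.163, 0.001]
contact_force: [-0.4, -0.3, 0.1]
finger_gap: 1.002
finger_force: 0.0
```

Call:
play_rows([
  [[0,0,-0.17],0,1],
  [[0,0,-0.14],0,1],
  [[0,0,0],0,1],
  [[0,0,0],0,1],
])

```text
t: 8.02
tool_pos: [0.4679, -0.2956, 0.0035]
orientation: [-3.137, 0.165, -0.0]
contact_force: [0.2, 0.6, -0.6]
finger_gap: 0.999
finger_force: 0.0
```

Call:
play_rows([
  [[0,0,0],0,-1],
  [[0,0,0],0,-1],
  [[0,0,0],0,-1],
  [[0,0,0],0,-1],
  [[0,0,0],0,-1],
  [[0,0,0],0,-1],
  [[0,0,0],0,-1],
  [[0,0,0],0,-1],
])

```text
t: 8.68
tool_pos: [0.468, -0.2957, 0.0037]
orientation: [3.137, -0.165, 0.0]
contact_force: [-0.8, 0.0, 5.5]
finger_gap: 0.272
finger_force: 29.9
```

Call:
play_rows([
  [[0,0,0],0,-1],
  [[0,0,0],0,-1],
  [[0,0,0],0,-1],
  [[0,0,0.1],0,-1],
  [[0,0,0.4],0,-1],
  [[0,0,0.7],0,-1],
  [[0,0,0.7],0,-1],
  [[0,0,0.5],0,-1],
  [[0,0,0],0,-1],
], grip_force=110)

```text
t: 9.43
tool_pos: [0.4695, -0.2968, 0.1032]
orientation: [3.134, -0.165, 0.007]
contact_force: [0.8, -0.7, -0.6]
finger_gap: 0.242
finger_force: 108.5
```

Call:
play_rows([
  [[-0.08,0.5,0],0.2,-1],
  [[-0.16,0.8,0],0.35,-1],
  [[-0.16,0.8,0],0.35,-1],
  [[-0.16,0.8,0],0.35,-1],
  [[-0.16,0.8,0],0.35,-1],
  [[-0.16,0.8,0],0.35,-1],
  [[-0.16,0.8,0],0.34,-1],
  [[-0.09,0.5,0],0,-1],
  [[0,0.25,0],0,-1],
  [[0,0,0],0,-1],
  [[0,0,0],0,-1],
])

```text
t: 10.35
tool_pos: [0.4232, -0.0538, 0.0993]
orientation: [3.139, 0.124, 0.0]
contact_force: [0.3, -0.6, -1.2]
finger_gap: 0.241
finger_force: 108.5
```

```bash
python3 - <<'E'
from bench import r
from h import *
s=r.observe();print(s["tool_pos"],s["orientation"],s["contact_force"],s["finger_gap"])
for n in ["wrist","top","scene"]:
    d=r.snapshot(n); np.save(f"pics/{n}4.npy",d,allow_pickle=True)
w,t,s=[load(f"pics/{n}4.npy")["frame"] for n in ["wrist","top","scene"]]
m=np.vstack([cv2.resize(w[100:400,80:480],(400,300)),cv2.resize(t[120:300,200:440],(400,300))])
m=np.hstack([m,cv2.resize(s[140:290,150:350],(400,300)),]) if 0 else np.hstack([m,np.vstack([cv2.resize(s[160:280,180:340],(400,300)),np.zeros((300,400,3),np.uint8)])])
cv2.imwrite("pics/m4.png",np.clip(m*1.4,0,255).astype(np.uint8)[:,:,::-1])
E
```

```text
[ 0.42319865 -0.05384303  0.09930061] [3.13891668e+00 1.24343352e-01 3.96702456e-04] [ 0.27712915 -0.61773675 -1.18514884] 0.241348175355674
```

View pics/m4.png

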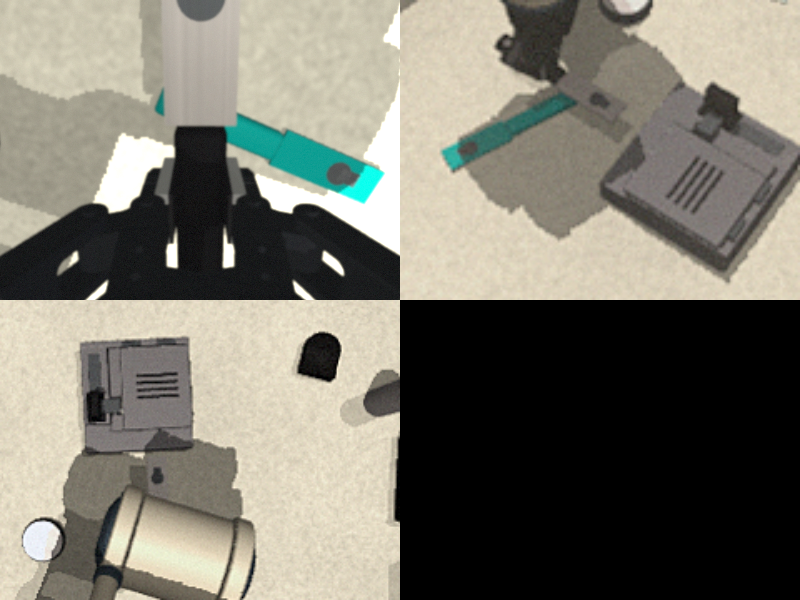

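The opener is held level at the fingers. Its blade hole shows in the wrist view at about (280,98), in the scene view at (259,199), and in the top view at (294,226). I'll triangulate the hole to check the blade's level.

```bash
python3 - <<'E'
from h import *
w,t,s=[load(f"pics/{n}4.npy") for n in ["wrist","top","scene"]]
def cen(d,u,rad):
    x0,y0=int(u[0])-rad,int(u[1])-rad
    g=cv2.cvtColor(d["frame"],cv2.COLOR_RGB2GRAY)[y0:y0+2*rad+1,x0:x0+2*rad+1]
    th,_=cv2.threshold(g,0,255,cv2.THRESH_OTSU); n,l,st,c=cv2.connectedComponentsWithStats((g<=th).astype(np.uint8))
    i=l[rad,rad]; print("blob",i,st[i],th,end=" "); return c[i]+[x0,y0]
hw,ht,hs=cen(w,(280,96),30),cen(t,(294,225.6),4),cen(s,(259,199),4);print(hw,ht,hs)
for a,b in [((w,hw),(s,hs)),((t,ht),(s,hs)),((w,hw),(t,ht))]: print(tri(*a,*b))
g=cv2.cvtColor(w["frame"],cv2.COLOR_RGB2GRAY)
print("col",g[0:140:4,262]); print("row",g[120,230:330:3])
d0=load("pics/w3.npy"); h0=cen(d0,(274,52),14); print(plane(d0,h0,.009))
E
```

```text
blob 1 [   6    0   50   56 2166] 102.0 blob 1 [ 1  0  7  9 54] 57.0 blob 1 [ 1  2  8  7 36] 62.0 [280.3744229   93.08448753] [294.05555556 225.2037037 ] [259.19444444 199.61111111]
(array([ 0.50583637, -0.0470147 ,  0.10401531]), np.float64(0.0031337766376255505))
(array([ 0.50907274, -0.04864295,  0.10998432]), np.float64(0.00047818487365194337))
(array([ 0.50836002, -0.04933439,  0.06845097]), np.float64(0.0032687795371362646))
col [131 130 132 131 131 130 132 132 134 133 133 134 136 133 134 135 134 134
 133 124  76  69  70  69  70  70  70  68  98 131 132 131 132 130 131]
row [108 110 109 112 123 126 128 130 132 134 135 130 130 129 117  93  80  83
  88 103 123 133 135 136 135 134 137 136 134 135 147 150 144 142]
blob 1 [  5   0  19  26 372] 67.0 [ 0.55056247 -0.30506873  0.009     ]
```

Call:
play_rows([
  [[0.4,0.03,-0.3],0,-1],
  [[0.4,0.03,-0.4],0,-1],
  [[0,0,-0.4],0,-1],
  [[0,0,-0.26],0,-1],
  [[0,0,0],0,-1],
  [[0,0,0],0,-1],
])

```text
t: 11.0
tool_pos: [0.4545, -0.0519, 0.0447]
orientation: [-3.139, -0.121, 0.002]
contact_force: [-0.2, -0.2, -1.0]
finger_gap: 0.243
finger_force: 108.5
```

Call:
play_rows([
  [[0,0,-0.05],0,-1],
  [[0,0,0],0,-1],
  [[0,0,0],0,-1],
])

```text
t: 11.25
tool_pos: [0.455, -0.0515, 0.0436]
orientation: [3.139, 0.122, 0.001]
contact_force: [-0.3, -0.6, -1.2]
finger_gap: 0.239
finger_force: 108.5
```

Call:
play_rows([
  [[0,0,-0.05],0,-1],
  [[0,0,0],0,-1],
  [[0,0,0],0,-1],
])

```text
t: 11.5
tool_pos: [0.4547, -0.0512, 0.0411]
orientation: [3.139, 0.123, 0.0]
contact_force: [0.1, 0.2, -0.8]
finger_gap: 0.241
finger_force: 108.5
```

Call:
play_rows([
  [[0,0,-0.04],0,-1],
  [[0,0,0],0,-1],
  [[0,0,0],0,-1],
])

```text
t: 11.75
tool_pos: [0.4547, -0.0512, 0.0394]
orientation: [-3.139, -0.123, 0.0]
contact_force: [0.1, -0.2, -0.7]
finger_gap: 0.242
finger_force: 108.5
```

Call:
play_rows([
  [[0,0,-0.04],0,-1],
  [[0,0,0],0,-1],
  [[0,0,0],0,-1],
])

```text
t: 12.0
tool_pos: [0.4548, -0.0512, 0.0378]
orientation: [-3.139, -0.123, -0.0]
contact_force: [-0.4, 0.2, 1.3]
finger_gap: 0.24
finger_force: 108.7
```

Call:
play_rows([
  [[0,0,0.1],0,-1],
  [[0,0,0],0,-1],
  [[0.2,0.015,0],0,-1],
  [[0.25,0.02,0],0,-1],
  [[0,0,0],0,-1],
  [[0,0,0],0,-1],
])

```text
t: 12.5
tool_pos: [0.4737, -0.0498, 0.0418]
orientation: [3.139, 0.123, 0.001]
contact_force: [0.4, 0.4, -1.3]
finger_gap: 0.243
finger_force: 108.5
```

Call:
play_rows([
  [[0.2,0.015,0],0,-1],
  [[0.2,0.015,0],0,-1],
  [[0.2,0.015,0],0,-1],
  [[0,0,0],0,-1],
  [[0,0,0],0,-1],
])

```text
t: 12.92
tool_pos: [0.4973, -0.048, 0.0417]
orientation: [3.139, 0.123, 0.0]
contact_force: [-0.9, -0.9, -1.7]
finger_gap: 0.242
finger_force: 108.5
```

Call:
play_rows([
  [[0,0,0.1],0,-1],
  [[0,0,0.1],0,-1],
  [[0.01,0,0.1],0,-1],
  [[0.015,0.001,0.15],0,-1],
  [[0.02,0.001,0.16],0,-1],
  [[0,0,0],0,-1],
])

```text
t: 13.42
tool_pos: [0.499, -0.0481, 0.0675]
orientation: [3.139, 0.123, 0.002]
contact_force: [-0.4, 0.3, -1.5]
finger_gap: 0.242
finger_force: 108.2
```

Call:
play_rows([
  [[0.03,0.002,0.12],0,-1],
  [[0.03,0.002,0.12],0,-1],
  [[0.035,0.003,0.12],0,-1],
  [[0.035,0.003,0.12],0,-1],
])

```text
t: 13.75
tool_pos: [0.5038, -0.0475, 0.0859]
orientation: [-3.139, -0.123, 0.0]
contact_force: [-2.6, 0.1, -2.6]
finger_gap: 0.24
finger_force: 108.2
```

```bash
python3 - <<'E'
from bench import r
from h import *
s=r.observe();print(s["tool_pos"],s["contact_force"],s["ft_torque"])
w,d=r.snapshot("wrist")["frame"],r.snapshot("scene")["frame"]
m=np.hstack([cv2.resize(w,(400,300)),cv2.resize(d[165:270,210:350],(400,300))])
cv2.imwrite("pics/m5.png",np.clip(m*1.5,0,255).astype(np.uint8)[:,:,::-1])
E
```

```text
[ 0.5037821  -0.04754385  0.08589742] [-2.55380393  0.07954698 -2.64089702] [-0.05958943  0.53483742 -0.02686713]
```

View pics/m5.png

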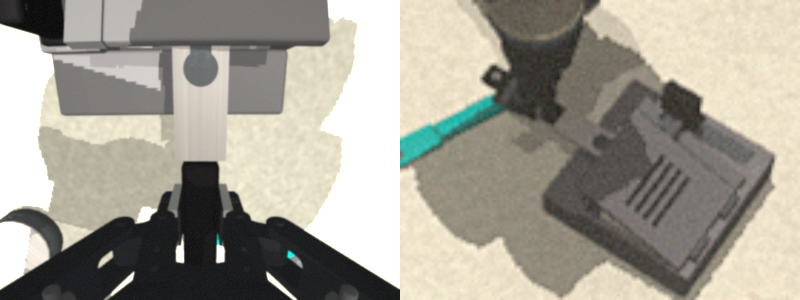

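The wrist and scene views show the cover rising on the blade, which is under the middle of the lip and free of the lock. I'll keep following the arc.

Call:
play_rows([
  [[0.05,0.004,0.115],0,-1],
  [[0.05,0.004,0.115],0,-1],
  [[0.055,0.004,0.115],0,-1],
  [[0.055,0.004,0.115],0,-1],
  [[0.07,0.005,0.1],0,-1],
  [[0.07,0.005,0.1],0,-1],
  [[0.075,0.006,0.1],0,-1],
  [[0.075,0.006,0.1],0,-1],
  [[0,0,0],0,-1],
])

```text
t: 14.6
tool_pos: [0.5249, -0.0461, 0.1207]
orientation: [3.139, 0.123, 0.003]
contact_force: [0.1, 0.0, -1.7]
finger_gap: 0.244
finger_force: 108.4
```

Call:
play_rows([
  [[0.08,0.006,0.08],0,-1],
  [[0.08,0.006,0.08],0,-1],
  [[0.08,0.006,0.08],0,-1],
  [[0.08,0.006,0.08],0,-1],
  [[0.08,0.006,0.08],0,-1],
  [[0,0,0],0,-1],
  [[0,0,0],0,-1],
])

```text
t: 15.18
tool_pos: [0.5404, -0.0449, 0.1361]
orientation: [3.139, 0.123, 0.002]
contact_force: [-0.7, -0.5, -0.7]
finger_gap: 0.243
finger_force: 108.5
```

```bash
python3 - <<'E'
from bench import r
from h import *
s=r.observe();print(s["tool_pos"],s["contact_force"],s["ft_torque"])
w=r.snapshot("wrist");d=r.snapshot("scene");np.save("pics/w6.npy",w,allow_pickle=True);np.save("pics/s6.npy",d,allow_pickle=True)
m=np.hstack([cv2.resize(w["frame"],(400,300)),cv2.resize(d["frame"][165:270,210:350],(400,300))])
cv2.imwrite("pics/m6.png",np.clip(m*1.5,0,255).astype(np.uint8)[:,:,::-1])
E
```

```text
[ 0.54035822 -0.04488579  0.13605785] [-0.6940354  -0.46459718 -0.7031462 ] [-0.0095887   0.02918341 -0.02959129]
```

View pics/m6.png

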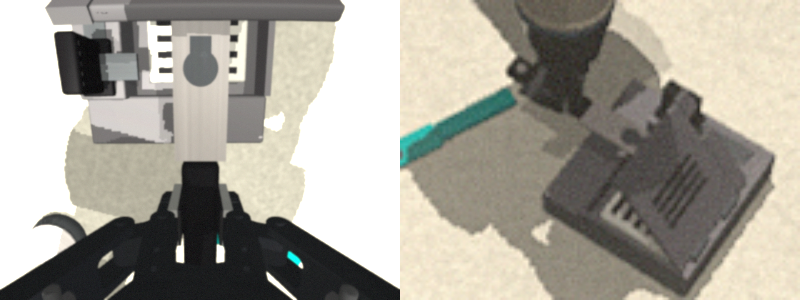

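The cover stands well open: its lip is across the top of the wrist view at mosaic y≈20, x 47 to 343. From its apparent width I can compute the angle.

```bash
python3 - <<'E'
from h import *
w=load("pics/w6.npy")
yaw=.076;ex=np.array([np.cos(yaw),np.sin(yaw)]);o=np.array([.6557,-.0135])
for yy in (20,24):
    a,b=ray(w,(47*1.4,yy*1.4)),ray(w,(343*1.4,yy*1.4))
    k=.134/np.linalg.norm(a[1]-b[1]); p=a[0]+k*(a[1]+b[1])/2; x=(p[:2]-o)@ex
    print(p.round(3),"dock x",x.round(3),"angle",np.degrees(np.arctan2(p[2]-.052,.07-x)).round(1),"r",np.hypot(p[2]-.052,.07-x).round(3))
E
```

```text
[ 0.641 -0.035  0.166] dock x -0.017 angle 52.7 r 0.143
[ 0.639 -0.035  0.166] dock x -0.019 angle 52.2 r 0.144
```

Call:
play_rows([
  [[-0.05,0,-0.07],0,-1],
  [[-0.3,-0.02,0],0,-1],
  [[-0.6,-0.05,0],0,-1],
  [[-0.75,-0.055,0],0,-1],
  [[-0.75,-0.055,0],0,-1],
  [[-0.7,-0.055,0],0,-1],
  [[-0.35,-0.03,0],0,-1],
  [[0,0,0],0,-1],
])

```text
t: 15.95
tool_pos: [0.3961, -0.0551, 0.1328]
orientation: [-3.138, -0.122, 0.004]
contact_force: [0.7, 0.4, -0.8]
finger_gap: 0.244
finger_force: 108.7
```

Call:
play_rows([
  [[0.1,-0.4,0],-0.15,-1],
  [[0.24,-0.8,0],-0.35,-1],
  [[0.24,-0.8,0],-0.35,-1],
  [[0.24,-0.8,0],-0.35,-1],
  [[0.24,-0.8,0],-0.35,-1],
  [[0.24,-0.8,0],-0.35,-1],
  [[0.24,-0.8,0],-0.3,-1],
  [[0.12,-0.6,0],-0.1,-1],
  [[0.04,-0.2,0],0,-1],
  [[0,0,0],0,-1],
  [[0,0,0],0,-1],
])

```text
t: 16.87
tool_pos: [0.4676, -0.2951, 0.1326]
orientation: [-3.137, 0.167, 0.001]
contact_force: [-0.6, 0.3, -0.7]
finger_gap: 0.24
finger_force: 108.7
```

Call:
play_rows([
  [[0,0,-0.4],0,-1],
  [[0,0,-0.8],0,-1],
  [[0,0,-0.8],0,-1],
  [[0,0,-0.6],0,-1],
  [[0,0,-0.3],0,-1],
  [[0,0,-0.15],0,-1],
  [[0,0,-0.1],0,-1],
  [[0,0,0],0,-1],
  [[0,0,0],0,-1],
])

```text
t: 17.62
tool_pos: [0.4681, -0.2953, 0.0078]
orientation: [3.137, -0.166, 0.001]
contact_force: [0.5, -0.6, -0.1]
finger_gap: 0.242
finger_force: 108.7
```

Call:
play_rows([
  [[0,0,-0.03],0,-1],
  [[0,0,0],0,-1],
  [[0,0,0],0,-1],
])

```text
t: 17.87
tool_pos: [0.468, -0.2956, 0.0064]
orientation: [3.137, -0.166, 0.001]
contact_force: [-0.3, -0.3, -0.7]
finger_gap: 0.245
finger_force: 108.7
```

Call:
play_rows([
  [[0,0,-0.03],0,-1],
  [[0,0,-0.02],0,-1],
  [[0,0,0],0,-1],
  [[0,0,0],0,-1],
])

```text
t: 18.2
tool_pos: [0.4678, -0.2956, 0.0041]
orientation: [3.137, -0.166, 0.0]
contact_force: [-0.9, -1.2, 5.0]
finger_gap: 0.241
finger_force: 109.5
```

Call:
play_rows([
  [[0,0,0],0,-0.2],
  [[0,0,0],0,0],
  [[0,0,0],0,0.5],
  [[0,0,0],0,1],
  [[0,0,0],0,1],
  [[0,0,0],0,1],
  [[0,0,0],0,1],
  [[0,0,0.2],0,1],
  [[0,0,0.6],0,1],
  [[0,0,0.9],0,1],
  [[0,0,0.9],0,1],
  [[0,0,0.9],0,1],
  [[-0.4,0,0.9],0,1],
  [[-0.8,0,0.9],0,1],
  [[-0.6,0,0],0,1],
  [[0,0,0],0,1],
  [[0,0,0],0,1],
], grip_force=20)

```text
t: 19.62
tool_pos: [0.3993, -0.2954, 0.212]
orientation: [3.136, -0.168, 0.001]
contact_force: [0.5, -0.8, -0.5]
finger_gap: 1.0
finger_force: 0.0
```

```bash
python3 - <<'E'
from bench import r
from h import *
s=r.observe();print(s["tool_pos"],s["contact_force"],s["finger_gap"])
w=r.snapshot("wrist")["frame"];d=r.snapshot("scene")["frame"];t=r.snapshot("top")["frame"]
m=np.vstack([np.hstack([cv2.resize(w,(400,300)),cv2.resize(d[165:300,160:340],(400,300))]),np.hstack([cv2.resize(t,(400,300)),np.zeros((300,400,3),np.uint8)])])
cv2.imwrite("pics/m7.png",np.clip(m*1.4,0,255).astype(np.uint8)[:,:,::-1])
E
```

```text
[ 0.39929786 -0.29543032  0.21203463] [ 0.52533006 -0.78262051 -0.50698932] 0.9995359323288997
```

View pics/m7.png

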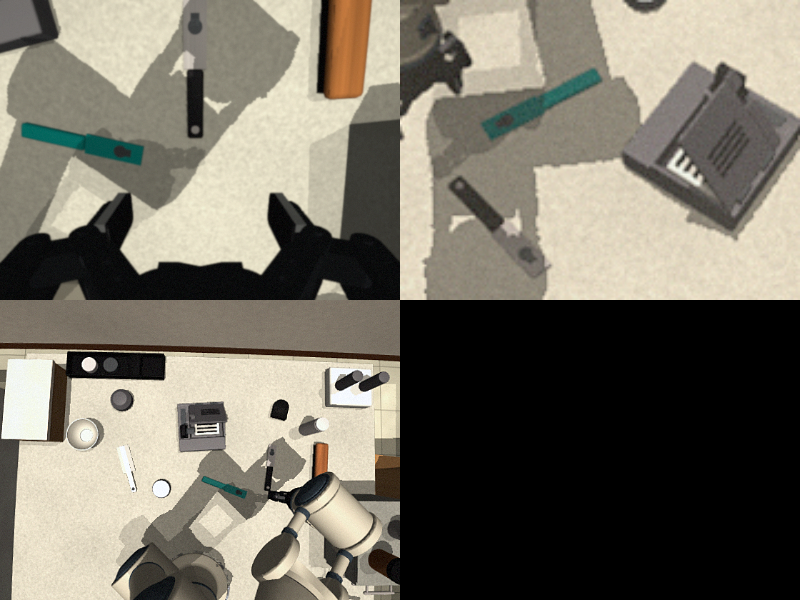

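The cover stands open (scene mosaic 730,140). The opener lies flat at its old place (195,70 in the wrist view), the gripper is clear of everything, and the bystanders haven't moved.

```bash
python3 -c "
from bench import r
print(r.finish_job())"
```

```text
the job is handed in; nothing more can be done
None
```

The job is handed in at about 20 s of robot time: the lock is at its end stop, the blade levered the cover open to about 52° by camera measurement, and the opener lies flat on the bench where it was; no verdict came back.

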